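# Bring the dome mould under the drill and hold it there

## Robot

A 6-joint arm with a two-finger parallel gripper is mounted at the origin on the work surface. World frame = base frame: x ahead of the robot, y to its left, z up, the work surface at z = 0. Lengths are in m, angles in degrees, forces in N, time in s.
With the tool pointing down it reaches from about 0.4 to 0.925 m from the base axis. Payload 12.5 kg.
Tool frame: the origin (TCP) lies on the centre line of the jaws, within the pads' length; the fingertips stand 14 mm ahead of it and the grasp point (between the pads) lies 5 mm behind it; z points along the fingers, y is the line along which they close (so a half turn about z gives the same grasp; the last joint's range is limited). The gripper opens to 95 mm and grips with 3 to 60 N. Pads are 20 mm wide; open, the fingers measure 119 mm over their backs; the gripper's body (75 mm by 180 mm) begins 59 mm behind the grasp point.
Start: joints at [62.303, 28.126, 89.318, -0, 62.55, -6.05], TCP at [0.231, 0.581, 0.229] pointing down, gripper open.
Joint ranges: [-177.58, 177.58], [-47.91, 125.51], [2.72, 160], [-65.01, 245.01], [3.68, 167.84], [-153.87, 153.87]. Speed limits (degrees/s): [127.2, 127.2, 159.86, 180, 180, 180].

## Interface

Orientations are given as a 3x3 rotation matrix whose columns are the frame's x, y, z axes.
In Python, from rig import manip, imaging gives the robot as it stands.
- The arm moves only by the shell command python3 -m inch 'ROWS'. ROWS is JSON, a list that holds one entry, the list of rows, each a list of 5 numbers: the shift along the tool's x, y, z in cm, then the turn about the tool's z in degrees, then the closure, from 0 (fully open) to 1 (shut). In form: [[[x, y, z, yaw, gripper], ...]]. A call has 1 to 8 rows; each row is the pose to reach, as a shift and turn from the pose commanded when the call began, along the tool's axes at that moment; what a row does not reach only later rows make up. A row lasts 1/10 s, in which the tool goes at most 50 mm and 8.59 degrees, less where a joint would pass 70% of its speed; a pose out of reach is approached as far as the arm can. A call with a gripper value outside its range is refused whole. The fingers move at their own pace and stop on an object; the grip force is fixed at half the most. Time passes only in rows, so rows that repeat a pose let the fingers close. It gives the time, the measured TCP pose, the force, the opening and the grip force at its end, in the units of the state.
- manip.state(): the state, without advancing time (a new reading comes with each control period).
- imaging.camera(name): name is "scene" or "top"; returns the picture (420x560x3 uint8, red, green, blue); there is no depth.
- imaging.camera_info(name): a dict with "intrinsics" (3x3 intrinsics, pixels), "world_to_cam" (4x4, takes a point from world to camera coordinates). Camera axes: x right, y down, z forward; pixel columns grow to the right and rows downward; lengths in m; the calibration is good to about 2 mm. A picture is of the moment at which its call begins. camera_info takes no time and is no camera call.
- manip.finish_job(): hands the job in; it is judged then, once.
The state is a dict: "clock": time; "qpos": joint angles; "qvel": joint speeds; "joint_efforts": joint torques, N m; "position": TCP position; "eef_rot": TCP orientation; "wrist_force": force on the tool from outside, world axes, zero at the start; "wrist_torque": the same for the moment, N m; "finger_gap": finger opening in m; "finger_force": force on a finger pad.
Only numpy, scipy, OpenCV 4.12 (cv2) and the standard library are available. Lean on these libraries where they do the work, as an engineer would, in place of code of your own. Each camera call takes 0.05 s, during which the arm holds its last target. There are 200 camera calls.

## Task

The dome-shaped mould on the turntable is to get its vent hole. Slide the carriage towards the drill and turn the turntable until the top of the dome is centred right under the tip of the drill bit, and finish while the gripper is still holding the turntable still there, without letting go. Do not touch the drill and leave the loose things on the bench alone.

Things in the scene. Friction and masses are not known exactly. Their poses are not given: they have to be found in the camera images.
- slide_base: Grey base plate, 200 x 460 mm, 12 mm thick, with two steel rails, fixed to the bench. Origin on the bench on the rails' centre line. The carriage slides along its y axis; the drill stands at its -y end, with the bit tip over the rails' centre line (x = 0).
- carriage: Aluminium carriage on the rails, 170 x 200 mm plate, with a narrow tongue on its +y side that ends in a round black upright knob. Slides only along the y axis of slide_base, over 190 mm; friction about 4 N, stays where it is left. Origin at the middle of the underside of its plate, 24 mm above the bench, under the turntable's axis. Axes parallel to slide_base.
- slide_knob (a point): Centre of the top of the carriage's knob: upright round black post, 20 mm in diameter, 78 mm tall, its top 112 mm above the bench, 165 mm from the turntable's axis on the side away from the drill. Gripping it and moving it slides the carriage without turning the turntable.
- turntable: Round plywood turntable, 260 mm in diameter, 16 mm thick, upper face 56 mm above the bench, on the carriage. Turns either way, over a full turn, about the vertical z axis through its origin (centre of its underside, 40 mm above the bench); light friction (0.06 N m), stays where left. Four plaster moulds are fixed on it, 80 mm from the axis, 90 degrees apart, with four pegs between them.
- dome_top (a point): Top of the dome mould (52 mm in diameter, 34 mm high, the only round mould): 90 mm above the bench, 80 mm from the turntable's axis, at the turntable's -y. The other moulds are 30 mm high: a square block (44 mm) at its +x, a cross (52 mm) at +y and a slim bar (20 x 58 mm) at -x.
- drill: Rotary tool in a column stand, fixed to the bench at the -y end of the slide. Origin on the bench under the bit tip, axes parallel to slide_base; column (24 mm in diameter, 384 mm tall) at y = -160 mm, arm from it at 240 to 280 mm height; black motor body (52 mm in diameter) over the bit from 180 to 350 mm height, narrow nose down to 136 mm.
- bit_tip (a point): Lower end of the drill bit (4 mm in diameter), 106 mm above the bench, 16 mm above the level of the dome's top. It does not move.
- parts_box: Bystander: clear plastic open box 170 x 120 x 70 mm, origin under its centre.
- glue_jar: Bystander: white jar, 64 mm in diameter, 90 mm tall, origin under its centre.
- brush: Bystander: brush lying on the bench, origin near its middle.
- peg_top (a point): Centre of the top of one of the turntable's four equal pegs for turning it by hand: upright round steel posts, 16 mm in diameter, 60 mm tall, tops 116 mm above the bench, 115 mm from the axis, at 45 (this one), 135, 225 and 315 degrees from the turntable's x axis. They are rigid with the turntable, so they turn with it.

How it is judged:
By the outcome, as a careful person would: the job done as asked, in the order asked, and still so for the second after the job is handed in, while the arm keeps its last pose, push and grip.
It also fails if it takes over 58 s, if anything falls off the work surface, if the arm or the gripper's body presses on something with over 40 N, if the wrist force passes 120 N, or if a joint passes its speed limit or range.

## Working session

There is one attempt and no reset: what is moved stays moved. The work goes in short steps, Python scripts to look and compute and a shell command to move; the robot and the scene stay as the last step left them, time stands still between calls to the robot, and variables do not carry over. Pictures are saved under pics/ and viewed, at most 11 in all, crops included, and the job is handed in when it is done.

```bash
mkdir -p pics; ls; python3 - <<'E'
from rig import manip, imaging
import cv2,numpy as np
np.set_printoptions(precision=4,suppress=True)
for n in("top","scene"):
    im=imaging.camera(n); cv2.imwrite(f"pics/{n}0.png",im[:,:,::-1])
    i=imaging.camera_info(n); print(np.array(i["intrinsics"]),np.array(i["world_to_cam"]))
s=manip.state();print(s["clock"],s["position"],s["eef_rot"])
E
```

```text
pics
[[471.2118   0.     278.8028]
 [  0.     471.2118 201.795 ]
 [  0.       0.       1.    ]] [[-0.0176 -0.9998  0.003   0.1325]
 [-0.9963  0.0173 -0.0839  0.5884]
 [ 0.0839 -0.0044 -0.9965  1.1092]
 [ 0.      0.      0.      1.    ]]
[[542.7301   0.     285.8703]
 [  0.     542.7301 208.0295]
 [  0.       0.       1.    ]] [[-0.7071  0.7069  0.0186  0.306 ]
 [ 0.5007  0.519  -0.6927 -0.2912]
 [-0.4993 -0.4805 -0.721   1.6055]
 [ 0.      0.      0.      1.    ]]
0.1 [0.2304 0.5808 0.2281] [[-0.9295  0.3688 -0.0005]
 [ 0.3688  0.9295 -0.0009]
 [ 0.0001 -0.001  -1.    ]]
```

View pics/top0.png

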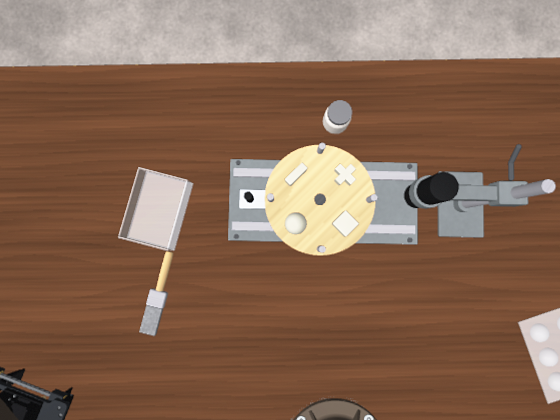

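View pics/scene0.png

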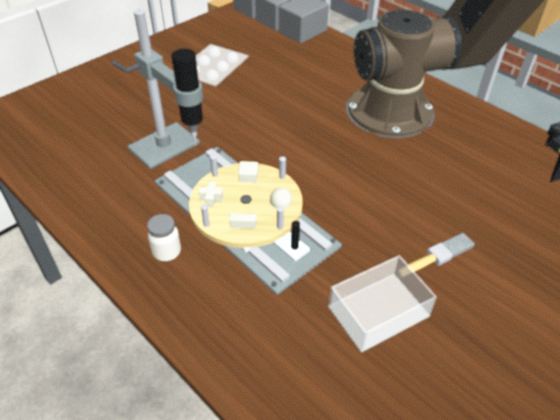

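```bash
python3 - <<'E'
import cv2
a=cv2.imread("pics/top0.png")[130:270,220:500]; b=cv2.imread("pics/scene0.png")[100:300,120:360]
cv2.imwrite("pics/topc.png",cv2.resize(a,None,fx=2.8,fy=2.8,interpolation=cv2.INTER_CUBIC))
cv2.imwrite("pics/scenec.png",cv2.resize(b,None,fx=3,fy=3,interpolation=cv2.INTER_CUBIC))
E
```

```text
(no output)
```

View pics/topc.png

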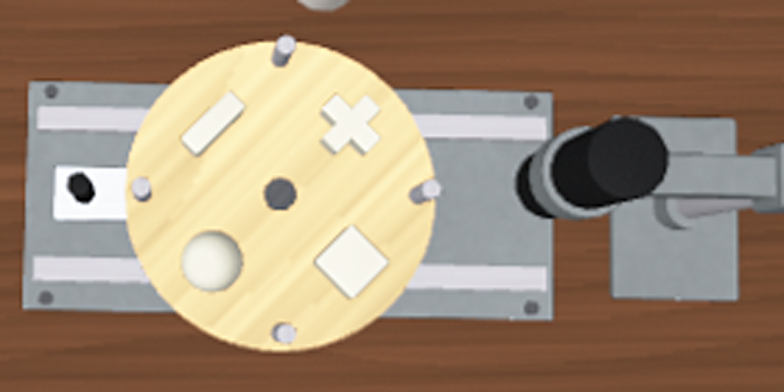

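View pics/scenec.png

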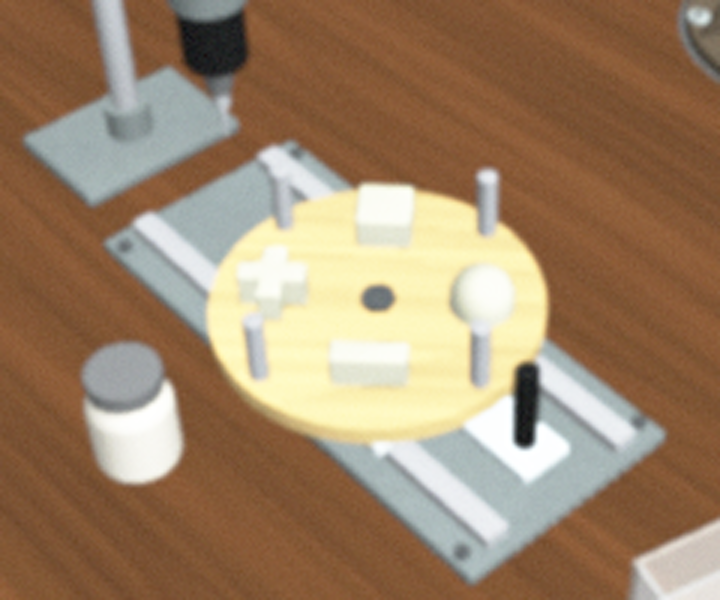

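```bash
cat > h.py <<'E'
import numpy as np
from rig import imaging
np.set_printoptions(precision=4,suppress=True)
def P(n,uv,z,o=(0,0),s=1.):
    i=imaging.camera_info(n);K=np.array(i["intrinsics"]);T=np.array(i["world_to_cam"])
    uv=np.atleast_2d(uv).astype(float);uv=(uv+.5)/s-.5+np.array(o)
    c=-T[:3,:3].T@T[:3,3]
    d=np.c_[uv,np.ones(len(uv))]@np.linalg.inv(K).T@T[:3,:3]
    return c+d*((z-c[2])/d[:,2])[:,None]
E
python3 - <<'E'
from h import *
t=((220,130),2.8);s=((120,100),3.)
C=P("top",[(30,81),(552,92),(552,320),(23,308)],.012,*t);print("cornT",C)
C2=P("scene",[(293,142),(664,434),(472,583),(106,243)],.012,*s);print("cornS",C2)
print("hub",P("top",(280,194),.056,*t),P("scene",(378,298),.056,*s))
print("pegT",P("top",[(286,43),(432,187),(284,331),(141,187)],.116,*t))
print("pegS",P("scene",[(253,322),(280,170),(487,176),(481,328)],.116,*s))
print("knob",P("top",(77,184),.112,*t),P("scene",(527,368),.112,*s))
print("tip",P("scene",(224,128),.106,*s))
print("domeT (center, z~.07)",P("top",(212,262),.07,*t),P("scene",(484,294),.074,*s))
E
```

```text
cornT [[ 0.7     0.2389  0.012 ]
 [ 0.6824 -0.218   0.012 ]
 [ 0.4836 -0.2096  0.012 ]
 [ 0.502   0.2467  0.012 ]]
cornS [[ 0.486  -0.2067  0.012 ]
 [ 0.5049  0.2479  0.012 ]
 [ 0.7027  0.2436  0.012 ]
 [ 0.6828 -0.2137  0.012 ]]
hub [[0.593  0.0265 0.056 ]] [[0.5911 0.0251 0.056 ]]
pegT [[ 0.7085  0.0242  0.116 ]
 [ 0.5911 -0.0883  0.116 ]
 [ 0.4799  0.0316  0.116 ]
 [ 0.5951  0.1418  0.116 ]]
pegS [[ 0.7094  0.0272  0.116 ]
 [ 0.5903 -0.0865  0.116 ]
 [ 0.4788  0.0302  0.116 ]
 [ 0.5972  0.1437  0.116 ]]
knob [[0.5988 0.1926 0.112 ]] [[0.5984 0.1907 0.112 ]]
tip [[ 0.5828 -0.1673  0.106 ]]
domeT (center, z~.07) [[0.5366 0.0851 0.07  ]] [[0.5419 0.0915 0.074 ]]
```

The top view shows the hub at about (280,194) in the crop, the knob top at (77,184) and the dome at (212,262). In the scene crop the bit tip is at about (224,128). The slide is rotated about -2.3°. The carriage needs about 113 mm towards the drill, then the table about +134° CCW.

```bash
cat >> h.py <<'E'
def rel(p,yaw):
    from rig import manip
    s=manip.state();R=np.array(s["eef_rot"]);a=np.degrees(np.arctan2(R[1,1],R[0,1]))
    print("t",s["clock"],"pos",np.array(s["position"]),"yaw",a,"F",np.array(s["wrist_force"]),"gap",s["finger_gap"],"shift cm",R.T@(np.array(p)-s["position"])*100,"dyaw",-((yaw-a+180)%360-180))
E
python3 -m inch '[[[-48.6,-22.6,0,70.6,0],[-48.6,-22.6,0,70.6,0],[-48.6,-22.6,0,70.6,0],[-48.6,-22.6,0,70.6,0],[-48.6,-22.6,0,70.6,0],[-48.6,-22.6,0,70.6,0],[-48.6,-22.6,0,70.6,0],[-48.6,-22.6,0,70.6,0]]]'
python3 -c "
from h import *
rel([.5985,.1915,.18],-2.3)"
```

```text
clock: 0.9
position: [0.5065, 0.2886, 0.2285]
eef_rot: [[0.013, 1.0, -0.0], [1.0, -0.013, -0.0], [-0.0, -0.0, -1.0]]
wrist_force: [0.4, 0.2, -0.6]
finger_gap: 0.0952
finger_force: 0.0
t 0.9 pos [0.5065 0.2886 0.2285] yaw -0.7547747984242444 F [ 0.4421  0.1724 -0.5916] gap 0.09517815581851284 shift cm [-9.5902  9.3322  4.8483] dyaw 1.5452252015757608
```

```bash
python3 -m inch '[[[-9.6,9.3,4.5,1.5,0],[-9.6,9.3,4.5,1.5,0],[-9.6,9.3,4.5,1.5,0],[-9.6,9.3,4.5,1.5,0],[-9.6,9.3,4.5,1.5,0]]]'
python3 -c "
from h import *
import cv2
rel([.5985,.1915,.087],-2.3)
a=imaging.camera('scene')[200:320,220:370,::-1];cv2.imwrite('pics/k1.png',cv2.resize(a,None,fx=4,fy=4,interpolation=2))"
```

```text
clock: 1.4
position: [0.5977, 0.1931, 0.1829]
eef_rot: [[0.035, 0.999, -0.002], [0.999, -0.035, -0.0], [-0.0, -0.002, -1.0]]
wrist_force: [-0.1, 0.4, -0.1]
finger_gap: 0.0952
finger_force: 0.0
t 1.4 pos [0.5977 0.1931 0.1829] yaw -1.9985698955019042 F [-0.0505  0.4299 -0.141 ] gap 0.09521349551288051 shift cm [-0.1548  0.0965  9.5883] dyaw 0.3014301044981096
```

View pics/k1.png

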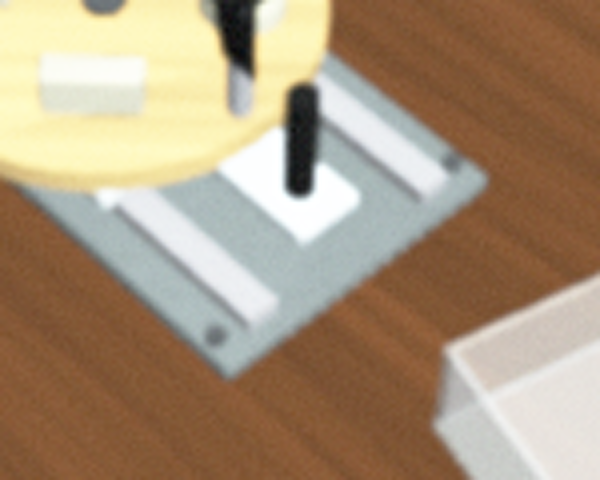

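The knob is upright at crop (303,90)–(300,190), with clear space around it, and one finger shows at (237,50). Descending and gripping.

```bash
python3 -m inch '[[[-0.2,0.1,4.8,0.3,0],[-0.2,0.1,9.6,0.3,0],[-0.2,0.1,9.6,0.3,0],[-0.2,0.1,9.6,0.3,0.95],[-0.2,0.1,9.6,0.3,0.95],[-0.2,0.1,9.6,0.3,0.95],[-0.2,0.1,9.6,0.3,0.95],[-0.2,0.1,9.6,0.3,0.95]]]'
python3 -c "
from h import *
rel([.594,.0785,.087],-2.3)"
```

```text
clock: 2.25
position: [0.599, 0.1918, 0.0887]
eef_rot: [[0.038, 0.999, 0.002], [0.999, -0.038, 0.0], [0.0, 0.002, -1.0]]
wrist_force: [0.5, 0.6, -0.6]
finger_gap: 0.0608
finger_force: 0.0
t 2.25 pos [0.599  0.1918 0.0887] yaw -2.201603054151084 F [ 0.4581  0.5517 -0.5598] gap 0.06082677429109869 shift cm [-11.3412  -0.0666   0.1662] dyaw 0.09839694584891845
```

```bash
python3 -m inch '[[[0,0,0,0,1],[0,0,0,0,1],[0,0,0,0,1],[0,0,0,0,1],[0,0,0,0,1],[0,0,0,0,1],[0,0,0,0,1],[0,0,0,0,1]]]'
```

```text
clock: 3.05
position: [0.5998, 0.1917, 0.0876]
eef_rot: [[0.039, 0.999, 0.002], [0.999, -0.039, 0.0], [0.0, 0.002, -1.0]]
wrist_force: [6.8, 0.0, -2.9]
finger_gap: 0.0193
finger_force: 30.0
```

```bash
python3 -m inch '[[[-1,0,0,0,1],[-3,0,0,0,1],[-5,0,0,0,1],[-7,0,0,0,1],[-9,0,0,0,1],[-10.5,0,0,0,1],[-11.3,0,0,0,1],[-11.3,0,0,0,1]]]'; python3 -m inch '[[[0,0,0,0,1],[0,0,0,0,1]]]'
python3 -c "
from h import *
import cv2
a=imaging.camera('scene')[90:290,130:370,::-1];cv2.imwrite('pics/k2.png',cv2.resize(a,None,fx=3,fy=3,interpolation=2))"
```

```text
clock: 3.85
position: [0.5954, 0.0775, 0.0876]
eef_rot: [[0.039, 0.999, 0.002], [0.999, -0.039, -0.0], [-0.0, 0.002, -1.0]]
wrist_force: [5.0, -3.9, -3.0]
finger_gap: 0.0199
finger_force: 30.0
clock: 4.05
position: [0.5954, 0.0781, 0.0876]
eef_rot: [[0.039, 0.999, 0.002], [0.999, -0.039, -0.0], [-0.0, 0.002, -1.0]]
wrist_force: [5.8, -5.4, -4.1]
finger_gap: 0.0194
finger_force: 30.0
```

View pics/k2.png

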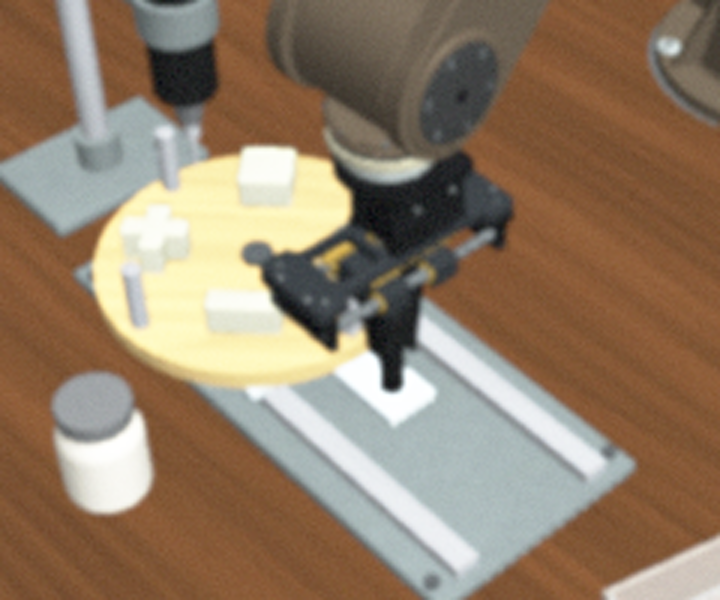

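The carriage has slid and the knob is gripped, so the hub is at about (0.589,-0.087). I'll turn the table in two 67° strokes from the knob side, which keeps the arm well away from the drill. First I release, lift and shift 5 cm over the +y peg.

```bash
python3 -m inch '[[[0,0,0,0,0.3],[0,0,0,0,0.3],[0,0,0,0,0.3],[0,0,0,0,0.3],[0,0,0,0,0.3],[0,0,0,0,0.3],[0,0,-4,0,0.3],[0,0,-8,0,0.3]]]'
python3 -m inch '[[[-5,-0.2,-1,-1,0.3],[-5,-0.2,-1,-1,0.3],[-5,-0.2,-1,-1,0.3]]]'
python3 -c "
from h import *
import cv2
rel([.5915,.0282,.093],-1.3)
a=imaging.camera('top')[130:270,220:460,::-1];cv2.imwrite('pics/k3.png',cv2.resize(a,None,fx=3.,fy=3.,interpolation=2))"
```

```text
clock: 4.9
position: [0.5938, 0.0788, 0.1678]
eef_rot: [[0.038, 0.999, -0.003], [0.999, -0.038, 0.0], [-0.0, -0.003, -1.0]]
wrist_force: [-0.2, 0.2, -0.4]
finger_gap: 0.0665
finger_force: 0.0
clock: 5.2
position: [0.5903, 0.0282, 0.1778]
eef_rot: [[0.023, 1.0, 0.0], [1.0, -0.023, 0.0], [0.0, 0.0, -1.0]]
wrist_force: [-0.1, 1.0, -0.5]
finger_gap: 0.0665
finger_force: 0.0
t 5.2 pos [0.5903 0.0282 0.1778] yaw -1.3168803400073448 F [-0.0549  0.989  -0.5476] gap 0.06645067752419698 shift cm [0.0042 0.1117 8.4798] dyaw -0.01688034000733296
```

View pics/k3.png

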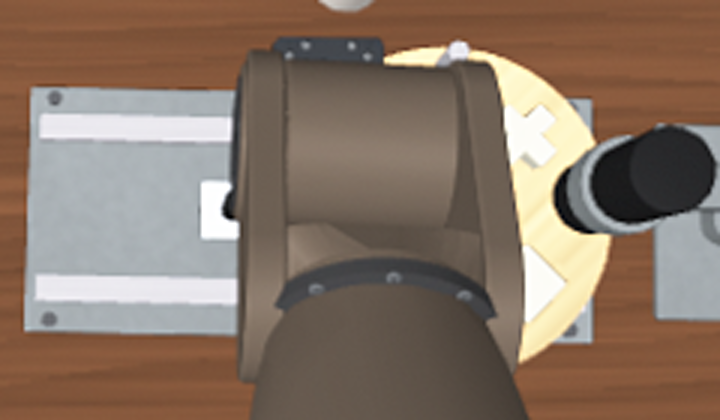

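```bash
python3 -c "
from h import *
print(P('top',(460,45),.116,(220,130),3.))"
python3 -m inch '[[[0,0.1,3,0,0.3],[0,0.1,6,0,0.3],[0,0.1,8.4,0,0.3],[0,0.1,8.4,0,0.3],[0,0.1,8.4,0,1],[0,0.1,8.4,0,1],[0,0.1,8.4,0,1],[0,0.1,8.4,0,1]]]'
python3 -m inch '[[[0,0,0,0,1],[0,0,0,0,1],[0,0,0,0,1],[0,0,0,0,1],[0,0,0,0,1]]]'
```

```text
[[ 0.7074 -0.0902  0.116 ]]
clock: 6.05
position: [0.5918, 0.029, 0.0945]
eef_rot: [[0.021, 1.0, 0.001], [1.0, -0.021, 0.0], [0.0, 0.001, -1.0]]
wrist_force: [-0.7, -0.1, -0.4]
finger_gap: 0.04
finger_force: 0.0
clock: 6.55
position: [0.5915, 0.0289, 0.0938]
eef_rot: [[0.021, 1.0, 0.0], [1.0, -0.021, 0.0], [0.0, 0.0, -1.0]]
wrist_force: [0.3, -1.1, 2.2]
finger_gap: 0.0154
finger_force: 30.0
```

Peg gripped (gap 15.4 mm). Turning 2 × 30° CCW.

```bash
python3 -m inch '[[[-0.03,-0.8,0,-4,1],[-0.11,-1.6,0,-8,1],[-0.25,-2.39,0,-12,1],[-0.45,-3.17,0,-16,1],[-0.69,-3.93,0,-20,1],[-0.99,-4.68,0,-24,1],[-1.35,-5.4,0,-28,1],[-1.54,-5.75,0,-30,1]]]'
```

```text
clock: 7.35
position: [0.5331, 0.0146, 0.0937]
eef_rot: [[-0.484, 0.875, -0.0], [0.875, 0.484, 0.0], [0.0, -0.0, -1.0]]
wrist_force: [-1.8, 0.9, 1.4]
finger_gap: 0.0155
finger_force: 30.0
```

```bash
python3 -m inch '[[[-0.03,-0.8,0,-4,1],[-0.11,-1.6,0,-8,1],[-0.25,-2.39,0,-12,1],[-0.45,-3.17,0,-16,1],[-0.69,-3.93,0,-20,1],[-0.99,-4.68,0,-24,1],[-1.35,-5.4,0,-28,1],[-1.54,-5.75,0,-30,1]]]'; python3 -m inch '[[[0,0,0,0,1],[0,0,0,0,0.3],[0,0,0,0,0.3],[0,0,0,0,0.3],[0,0,0,0,0.3],[0,0,0,0,0.3],[0,0,-4,0,0.3],[0,0,-8,0,0.3]]]'
python3 -c "
from h import *
rel([.6487,.0115,.178],-31.3)"
```

```text
clock: 8.15
position: [0.4898, -0.0266, 0.0937]
eef_rot: [[-0.856, 0.516, -0.001], [0.516, 0.856, 0.0], [0.001, -0.0, -1.0]]
wrist_force: [-2.8, 2.4, 3.7]
finger_gap: 0.0155
finger_force: 30.0
clock: 8.95
position: [0.4902, -0.0264, 0.1739]
eef_rot: [[-0.855, 0.518, -0.003], [0.518, 0.855, 0.001], [0.003, -0.001, -1.0]]
wrist_force: [0.3, 0.5, -0.5]
finger_gap: 0.0642
finger_force: 0.0
t 8.95 pos [ 0.4902 -0.0264  0.1739] yaw 58.79535666280378 F [ 0.3011  0.4518 -0.5317] gap 0.06416764133703776 shift cm [-11.594   11.4529  -0.4506] dyaw 90.09535666280378
```

```bash
python3 -m inch '[[[-2,2,-0.4,8,0.3],[-4,4,-0.4,16,0.3],[-6,6,-0.4,24,0.3],[-8,8,-0.4,32,0.3],[-10,10,-0.4,40,0.3],[-11.6,11.5,-0.4,48,0.3],[-11.6,11.5,-0.4,56,0.3],[-11.6,11.5,-0.4,64,0.3]]]'; python3 -m inch '[[[0,0,0,8,0.3],[0,0,0,16,0.3],[0,0,0,24,0.3],[0,0,0,26,0.3],[0,0,0,26,0.3]]]'
python3 -c "
from h import *
import cv2
rel([.6487,.0115,.093],-31.3)
a=imaging.camera('scene')[90:290,130:370,::-1];cv2.imwrite('pics/k4.png',cv2.resize(a,None,fx=3,fy=3,interpolation=2))"
```

```text
clock: 9.75
position: [0.6498, 0.0121, 0.177]
eef_rot: [[0.096, 0.995, -0.001], [0.995, -0.096, 0.0], [0.0, -0.001, -1.0]]
wrist_force: [-0.2, -0.5, 0.8]
finger_gap: 0.0667
finger_force: 0.0
clock: 10.25
position: [0.6494, 0.0118, 0.1775]
eef_rot: [[0.518, 0.855, -0.0], [0.855, -0.518, 0.0], [-0.0, -0.0, -1.0]]
wrist_force: [-0.9, 0.1, -0.7]
finger_gap: 0.0664
finger_force: 0.0
t 10.25 pos [0.6494 0.0118 0.1775] yaw -31.22447259879671 F [-0.9492  0.0851 -0.7331] gap 0.06635635875485699 shift cm [-0.0619 -0.0423  8.4465] dyaw 0.07552740120328849
```

View pics/k4.png

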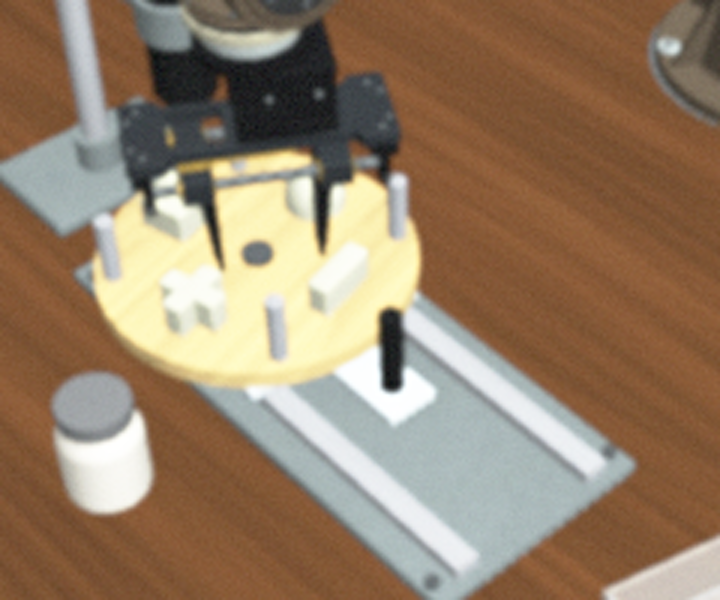

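The table has turned as planned, and the carriage has not visibly moved. The next peg top is at crop (275,300), the knob at (391,315) and the dome at (315,195).

```bash
python3 -c "
from h import *
print(P('scene',(275,301),.116,(130,90),3.),P('scene',(391,316),.112,(130,90),3.))"
python3 -m inch '[[[0,0,3,0,0.3],[0,0,6,0,0.3],[0,0,8.4,0,0.3],[0,0,8.4,0,0.3],[0,0,8.4,0,1],[0,0,8.4,0,1],[0,0,8.4,0,1],[0,0,8.4,0,1]]]'
python3 -m inch '[[[0,0,0,0,1],[0,0,0,0,1],[0,0,0,0,1],[0,0,0,0,1],[0,0,0,0,1]]]'
```

```text
[[0.6493 0.0131 0.116 ]] [[0.5962 0.0804 0.112 ]]
clock: 11.1
position: [0.6498, 0.0118, 0.0947]
eef_rot: [[0.518, 0.855, 0.002], [0.855, -0.518, -0.0], [0.001, 0.001, -1.0]]
wrist_force: [0.9, 0.9, 0.0]
finger_gap: 0.0399
finger_force: 0.0
clock: 11.6
position: [0.6495, 0.0118, 0.0937]
eef_rot: [[0.518, 0.855, 0.0], [0.855, -0.518, 0.0], [0.0, 0.0, -1.0]]
wrist_force: [-0.1, -0.2, 1.3]
finger_gap: 0.0153
finger_force: 30.0
```

```bash
python3 -m inch '[[[-0.03,-0.8,0,-4,1],[-0.11,-1.6,0,-8,1],[-0.25,-2.39,0,-12,1],[-0.45,-3.17,0,-16,1],[-0.69,-3.93,0,-20,1],[-0.99,-4.68,0,-24,1],[-1.35,-5.4,0,-28,1],[-1.54,-5.75,0,-30,1]]]';python3 -m inch '[[[-0.03,-0.8,0,-4,1],[-0.11,-1.6,0,-8,1],[-0.25,-2.39,0,-12,1],[-0.45,-3.17,0,-16,1],[-0.69,-3.93,0,-20,1],[-0.99,-4.68,0,-24,1],[-1.35,-5.4,0,-28,1],[-1.54,-5.75,0,-30,1]]]'; python3 -m inch '[[[-0.03,-0.8,0,-4,1],[-0.11,-1.6,0,-8,1],[-0.25,-2.39,0,-12,1],[-0.34,-2.78,0,-14,1],[-0.34,-2.78,0,-14,1],[-0.34,-2.78,0,-14,1]]]'
python3 -c "
from h import *
import cv2
rel([.511,-.0024,.093],42.7)
cv2.imwrite('pics/s5.png',imaging.camera('scene')[:,:,::-1]);cv2.imwrite('pics/t5.png',imaging.camera('top')[:,:,::-1])
a=cv2.imread('pics/s5.png')[90:210,130:290];b=cv2.imread('pics/t5.png')[130:250,290:450]
f=lambda a:cv2.resize(a,(640,480),interpolation=2)
f=lambda a,k:cv2.resize(a,None,fx=k,fy=k,interpolation=2)
cv2.imwrite('pics/k5.png',f(a,5)); cv2.imwrite('pics/k6.png',f(b,4))"
```

```text
clock: 12.4
position: [0.5918, 0.0287, 0.0937]
eef_rot: [[0.018, 1.0, 0.0], [1.0, -0.018, 0.0], [0.0, 0.0, -1.0]]
wrist_force: [0.0, 1.3, 0.7]
finger_gap: 0.0156
finger_force: 30.0
clock: 13.2
position: [0.5336, 0.0144, 0.0937]
eef_rot: [[-0.484, 0.875, -0.001], [0.875, 0.484, 0.001], [0.001, -0.001, -1.0]]
wrist_force: [-2.2, 3.7, 0.9]
finger_gap: 0.0155
finger_force: 30.0
clock: 13.8
position: [0.5109, -0.0018, 0.0937]
eef_rot: [[-0.678, 0.735, -0.002], [0.735, 0.678, 0.001], [0.002, -0.001, -1.0]]
wrist_force: [-5.0, 2.9, 5.8]
finger_gap: 0.0158
finger_force: 30.0
t 13.8 pos [ 0.5109 -0.0018  0.0937] yaw 42.72252144399005 F [-4.9529  2.9198  5.8172] gap 0.015762027472658334 shift cm [-0.0478 -0.0362  0.0693] dyaw 0.022521443990058287
```

View pics/k5.png

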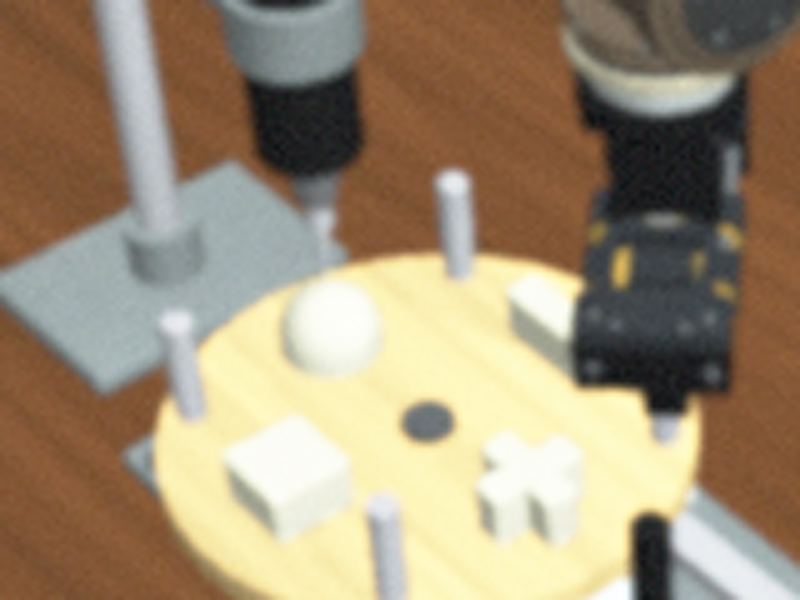

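View pics/k6.png

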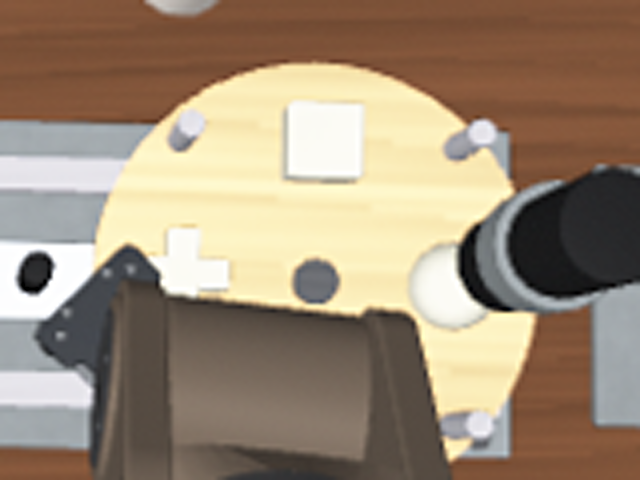

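```bash
python3 -c "
from h import *
s=((130,90),5.);t=((290,130),4.)
print('dome',P('scene',(331.5,329.5),.064,*s),P('top',(452,285),.064,*t))
print('tip',P('scene',[(322,266),(323,270)],.106,*s))
print('hub',P('scene',(428,421),.056,*s),P('top',(316,281),.056,*t))
print('pegS',P('scene',[(177,319),(454,179),(383,502)],.116,*s))
print('pegT',P('top',[(191,122),(483,131),(481,424)],.116,*t))
i=imaging.camera_info('scene');K=np.array(i['intrinsics']);T=np.array(i['world_to_cam'])
def pix(p):
  q=K@(T@np.r_[p,1])[:3];q=q[:2]/q[2];return (q-[130,90]+.5)*5-.5
for p in ([.5857,-.1667,.106],[.5857,-.1667,.136],[.5857,-.1667,.090],[.5857,-.1667,.18]): print(pix(p))
"
python3 - <<'E'
import cv2
a=cv2.imread('pics/s5.png')[110:170,170:220]
cv2.imwrite('pics/k7.png',cv2.resize(a,None,fx=10,fy=10,interpolation=cv2.INTER_CUBIC))
E
```

```text
dome [[ 0.5831 -0.1676  0.064 ]] [[ 0.5845 -0.1654  0.064 ]]
tip [[ 0.5845 -0.1664  0.106 ]
 [ 0.5861 -0.1637  0.106 ]]
hub [[ 0.5866 -0.09    0.056 ]] [[ 0.5888 -0.088   0.056 ]]
pegS [[ 0.6646 -0.1722  0.116 ]
 [ 0.5018 -0.1644  0.116 ]
 [ 0.6732 -0.0098  0.116 ]]
pegT [[ 0.6739 -0.0096  0.116 ]
 [ 0.666  -0.1722  0.116 ]
 [ 0.5033 -0.1644  0.116 ]]
[319.7071 266.8191]
[313.1651 217.8399]
[323.1091 292.289 ]
[303.165  142.9702]
```

View pics/k7.png

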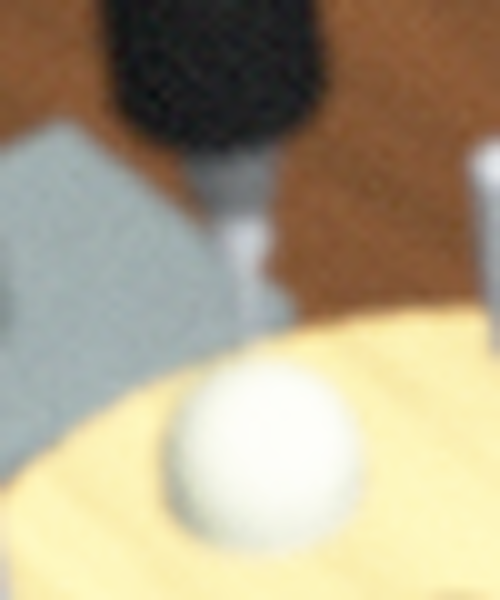

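The dome is under the bit. By estimate it needs about +2 mm along the slide and +0.6° of turn, so I'll make that small correction through the gripped peg and check it numerically, since I've used up the picture views.

```bash
python3 -m inch '[[[0.08,0.01,0,-0.3,1],[0.15,0.02,0,-0.6,1],[0.15,0.02,0,-0.6,1],[0.15,0.02,0,-0.6,1],[0.15,0.02,0,-0.6,1]]]'
python3 - <<'E'
from h import *
import cv2
rel([.511,-.0024,.093],42.7)
new={n:imaging.camera(n)[:,:,::-1] for n in("scene","top")}
for n,f,(x0,x1,y0,y1),c in(("scene","s5",(183,211,146,168),(196.3,155.8)),("top","t5",(390,404,189,214),(402.9,201.2))):
    old=cv2.imread(f"pics/{f}.png"); t=old[y0:y1,x0:x1]
    w=np.ascontiguousarray(new[n][y0-4:y1+4,x0-4:x1+4])
    k=10; r=cv2.matchTemplate(cv2.resize(w,None,fx=k,fy=k,interpolation=2),cv2.resize(t,None,fx=k,fy=k,interpolation=2),cv2.TM_CCOEFF_NORMED)
    _,m,_,l=cv2.minMaxLoc(r); d=np.array(l)/k-4
    print(n,m,d,"move m",P(n,np.array(c)+d,.075)-P(n,c,.075))
E
```

```text
clock: 14.4
position: [0.5113, -0.0012, 0.0937]
eef_rot: [[-0.687, 0.727, 0.001], [0.727, 0.687, -0.0], [-0.001, 0.001, -1.0]]
wrist_force: [1.7, -3.7, 1.0]
finger_gap: 0.0158
finger_force: 30.0
t 14.4 pos [ 0.5113 -0.0012  0.0937] yaw 43.38267774124422 F [ 1.6844 -3.7371  0.9906] gap 0.015804276836481675 shift cm [-0.0687 -0.1089  0.0695] dyaw 0.6826777412442198
scene 0.9965521693229675 [0.2 0. ] move m [[-0.0004  0.0003  0.    ]]
top 0.9918410181999207 [-0.5  0.2] move m [[-0.0004  0.0012  0.    ]]
```

```bash
python3 -m inch '[[[0.06,-0.03,0,0,1],[0.13,-0.06,0,0,1],[0.13,-0.06,0,0,1],[0.13,-0.06,0,0,1],[0.13,-0.06,0,0,1]]]'
cat > c.py <<'E'
from h import *
import cv2
rel([.5101,-.0006,.093],43.3)
new={n:imaging.camera(n)[:,:,::-1] for n in("scene","top")}
def mv(n,f,box,c,z):
    x0,x1,y0,y1=box
    old=cv2.imread(f"pics/{f}.png"); t=old[y0:y1,x0:x1]
    w=np.ascontiguousarray(new[n][y0-4:y1+4,x0-4:x1+4])
    k=10; r=cv2.matchTemplate(cv2.resize(w,None,fx=k,fy=k,interpolation=2),cv2.resize(t,None,fx=k,fy=k,interpolation=2),cv2.TM_CCOEFF_NORMED)
    _,m,_,l=cv2.minMaxLoc(r); d=np.array(l)/k-4
    print(n,m,d,"move m",P(n,np.array(c)+d,z)-P(n,c,z))
mv("scene","s5",(183,211,146,168),(196.3,155.8),.075)
mv("top","t5",(390,404,189,214),(402.9,201.2),.075)
mv("top","t5",(358,384,153,178),(371,165),.086) # square block
mv("top","t5",(361,378,192,208),(369,200),.056) # hub
E
python3 c.py
```

```text
clock: 15.0
position: [0.5098, -0.0004, 0.0937]
eef_rot: [[-0.687, 0.726, 0.001], [0.726, 0.687, -0.0], [-0.001, 0.0, -1.0]]
wrist_force: [3.6, -4.7, 0.5]
finger_gap: 0.0152
finger_force: 30.0
t 15.0 pos [ 0.5098 -0.0004  0.0937] yaw 43.41655490763308 F [ 3.6005 -4.6569  0.4956] gap 0.015238738054849038 shift cm [-0.0314  0.0083  0.0703] dyaw 0.11655490763308762
scene 0.9946465492248535 [0.2 0.7] move m [[0.0013 0.0024 0.    ]]
top 0.9683390259742737 [-1.4  0.3] move m [[-0.0006  0.0033  0.    ]]
top 0.9818527698516846 [-1.6  0. ] move m [[0.0001 0.0037 0.    ]]
top 0.9600234627723694 [-1.1  0.2] move m [[-0.0004  0.0026  0.    ]]
```

```bash
python3 -m inch '[[[0,0,0,0,1],[0,0,0,0,1],[0,0,0,0,1]]]'; python3 -c "
from rig import manip
print(manip.finish_job())"
```

```text
clock: 15.4
position: [0.5098, -0.0004, 0.0937]
eef_rot: [[-0.687, 0.726, 0.001], [0.726, 0.687, -0.0], [-0.001, 0.0, -1.0]]
wrist_force: [3.8, -3.4, 0.4]
finger_gap: 0.0154
finger_force: 30.0
the job is handed in; nothing more can be done
None
```

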